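# Press a jar lid home and ease the sprung lever back up

## Task

Two lever presses stand on the pantry counter; one holds a glass jar whose bamboo lid is not yet pushed in. Press that press's handle down until the lid is fully home on the jar, then let the sprung handle come up slowly under the hand until it is fully up, never letting it fly up by itself. Leave the handle of the empty press alone.

Things in the scene. Friction and masses are not known exactly. Their poses are not given: they have to be found in the camera images.
- paddle (a point): Centre of the top face of the handle of the press that holds the jar: a bamboo paddle 80 long, 46 wide, 20 mm thick, on a sprung lever arm, 262 mm above the counter at rest (arm sloping 0.42 rad up to it), 174 when the lid is home (arm level). x axis: along the arm to the hinge; y: level, across; z: out of the face. Hinge pin (parallel to y): 215 mm along x, -16 mm along z. No tall thing near.
- lever (a joint): Angle of that lever, rad: 0 fully up at its stop, growing as pressed; its pad meets the lid at about 0.3, lid home at 0.42. Its spring always drives it up (2 N at the paddle when up, 6 N when down; the lid needs 4 N more). Let go, it flies up at over 4 rad/s. Upward speed above 1 rad/s (0.2 m/s at the paddle) is too fast, save in the last 0.06 rad.
- lid (a joint): How far (m) the jar's lid is pushed down: 0 to 0.002 at the start (standing up from the jar on its white plug), 0.012 fully home; it stays where pushed. Bamboo disc 84 mm across, 16 thick, on a glass jar 80 mm wide, 86 high, held in the press under the arm, 85 mm from the hinge.
- spare_lever (a joint): Angle (rad) of the lever of the second press, alike but with an empty cradle: 0 fully up, growing as pressed. Both presses (base 240 x 120 mm, two posts 180 mm high at the hinge end, paddle end towards the robot, turned up to 0.3 rad) are bolted to the counter, side by side in either order.

How it is judged:
On the way:
1. the handle is pressed down with the lid fully home under its pad (value of joint lever above 0.37 rad and value of joint lid above 0.0105 m), for 0.1 s.
At the end, for the whole second after the job is handed in: The jar's lid is fully home (within 1.5 mm), and both levers are fully up (within 0.04 rad, 9 mm at the paddle) (value of joint each of lever, spare_lever below 0.04 rad and value of joint lid above 0.0105 m); the robot touches nothing.
It fails at once if the lever flies up by itself (faster than 1 rad/s, before the last 0.06 rad) (velocity of joint lever below -1 rad/s and value of joint lever above 0.06 rad).
It fails at once if the lever of the empty press is pushed (value of joint spare_lever above 0.1 rad).
It also fails if it takes over 40 s, if anything falls off the work surface, if the arm or the gripper's body presses on something with over 40 N, if the wrist force passes 120 N, or if a joint passes its speed limit or range.

## Robot

A 6-joint arm with a two-finger parallel gripper is mounted at the origin on the work surface. World frame = base frame: x ahead of the robot, y to its left, z up, the work surface at z = 0. Lengths are in m, angles in rad, forces in N, time in s.
With the tool pointing down it reaches from about 0.325 to 0.9 m from the base axis. Payload 6.1 kg.
Tool frame: the origin (TCP) lies at the centre of the arm's flange, where the gripper is bolted on; the fingertips stand 182 mm ahead of it and the grasp point (between the pads) lies 164 mm ahead of it; z points along the fingers, y is the direction in which the jaws open and shut (so a half turn about z gives the same grasp; the last joint's range is limited). The gripper opens to 87 mm and grips with 3 to 60 N. Pads are 19 mm wide; open, the fingers measure 117 mm over their backs; the gripper's body (75 mm by 190 mm) begins 51 mm behind the grasp point.
Start: joints at [1.037, 0.22, 1.526, -0, 1.395, -0.126], TCP at [0.248, 0.574, 0.405] pointing down, gripper open.
Joint ranges: [-2.98, 2.98], [-0.91, 2.08], [0.09, 2.57], [-1.24, 4.39], [0.2, 2.65], [-2.68, 2.68]. Speed limits (rad/s): [2.57, 2.57, 3.01, 3.14, 3.14, 3.14].

## Interface

Orientations are given as [roll, pitch, yaw] about the fixed x, y, z axes, in that order (R = Rz(yaw) Ry(pitch) Rx(roll)).
In Python, from workcell import r, eyes, close_job gives the robot as it stands.
- The arm moves only by the tool move_arm, never from a script. Its argument "steps" is a list of rows, each an object with "dr": the turn, a rotation vector about the tool's x, y, z in rad, a list of three; "xyz": the shift along the tool's x, y, z in cm, a list of three; "claw": the gripper command: -1 is shut, 1 is fully open, values between are in proportion. A call has 1 to 10 rows; each row is the pose to reach, as a shift and turn from the pose commanded when the call began, along the tool's axes at that moment; what a row does not reach only later rows make up. A row lasts 1/12 s, in which the tool goes at most 41.7 mm and 7.16 degrees, less where a joint would pass 70% of its speed; a pose out of reach is approached as far as the arm can. A call with a gripper value outside its range is refused whole. The fingers move at their own pace and stop on an object; "grip_force" is the grip in N (left out, the last holds). Time passes only in rows, so rows that repeat a pose let the fingers close. It gives the time, the measured TCP pose, the force and the opening at its end, in the units of the state.
- r.get_state(): the state, without advancing time (a new reading comes with each control period).
- eyes.camera(name): name is "side" or "top"; returns (picture, depth): 384x512x3 uint8, blue, green, red; 384x512 float32, m along the optical axis (not along the pixel's ray), 0 where there is no reading.
- eyes.calibration(name): a dict with "mtx" (3x3 intrinsics, pixels), "rvec" (rotation vector, rad) and "tvec" (3), from world to camera coordinates, as OpenCV has them. Camera axes: x right, y down, z forward; pixel columns grow to the right and rows downward; lengths in m; the calibration is good to about 2 mm. A picture is of the moment at which its call begins. calibration takes no time and is no camera call.
- close_job(): hands the job in, once; it reports no verdict.
The state is a dict: "t": time; "joints": joint angles; "dq": joint speeds; "joint_torque": joint torques, N m; "tool_pos": TCP position; "tcp_rot": TCP orientation; "ft_force": force on the tool from outside, world axes, zero at the start; "torque": the same for the moment, N m; "finger_gap": opening from 0.0 (shut) to 1.0 (fully open).
Only numpy, scipy, OpenCV 4.12 (cv2) and the standard library are available. Lean on these libraries where they do the work, as an engineer would, in place of code of your own. Each camera call takes 0.05 s, during which the arm holds its last target. There are 200 camera calls.

## Working session

There is one attempt and no reset: what is moved stays moved. The work goes in short steps, Python scripts to look and compute and a tool call to move; the robot and the scene stay as the last step left them, time stands still between calls to the robot, and variables do not carry over. Pictures are saved under pics/ and viewed, about 8 in all and at most 12, crops included, and the job is handed in when it is done.

Besides the shell and the picture viewer there is one more tool, called as name(argument=value, ...), one argument or row to a line, values as JSON. move_arm: Moves the arm, as the interface text tells. Its arguments: {"type":"object","properties":{"steps":{"type":"array"},"grip_force":{"type":"number"}},"required":["steps"]}

```bash
mkdir -p pics
python3 - <<'E'
from workcell import r, eyes
import cv2,numpy as np
s=r.get_state();print({k:np.round(v,3).tolist() for k,v in s.items()})
ims=[]
for n in("top","side"):
    p,d=eyes.camera(n);np.save(f"pics/{n}_d.npy",d);cv2.imwrite(f"pics/{n}.png",p)
    c=eyes.calibration(n);print(n,c)
E
```

```text
{'t': 0.0, 'joints': [1.037, 0.221, 1.528, 0.0, 1.395, -0.126], 'dq': [0.003, 0.001, 0.001, 0.0, -0.001, 0.001], 'joint_torque': [0.002, -49.46, -38.738, 0.07, 0.057, -0.0], 'tool_pos': [0.248, 0.574, 0.404], 'tcp_rot': [-3.14, -0.0, 2.734], 'ft_force': [0.982, -0.538, -0.473], 'torque': [0.04, 0.021, 0.03], 'finger_gap': 1.002}
top {'mtx': array([[489.95949194,   0.        , 246.39400265],
       [  0.        , 489.95949194, 190.2501168 ],
       [  0.        ,   0.        ,   1.        ]]), 'rvec': array([ 2.18694082, -2.14256384,  0.16364469]), 'tvec': array([-0.03900898,  0.65201683,  1.17372283])}
side {'mtx': array([[455.04378972,   0.        , 254.82199202],
       [  0.        , 455.04378972, 187.00846062],
       [  0.        ,   0.        ,   1.        ]]), 'rvec': array([ 2.08828043, -0.50516312,  0.27122421]), 'tvec': array([-0.55981893,  0.33614286,  0.88840826])}
```

View pics/top.png

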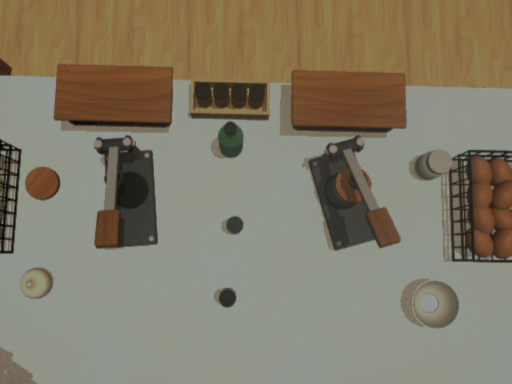

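View pics/side.png

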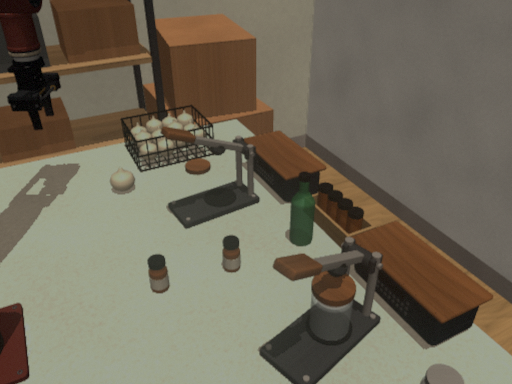

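The press with the jar is the right-hand one in the top view, with its paddle near (383,227) and its lid near (353,185). The empty press's paddle is near (108,228). In the side view the jar press is in front, with its paddle near (298,267).

```bash
cat > h.py <<'E'
import cv2,numpy as np
from workcell import r,eyes
def world(n,uv,z):
    c=eyes.calibration(n);K=c["mtx"];R=cv2.Rodrigues(np.array(c["rvec"]))[0];t=np.array(c["tvec"]).ravel()
    uv=np.asarray(uv,float).reshape(-1,2);z=np.asarray(z,float).ravel()
    p=np.c_[uv,np.ones(len(uv))]@np.linalg.inv(K).T*z[:,None]
    return (p-t)@R
def patch(n,img,d,box):
    x0,y0,x1,y1=box;h=cv2.cvtColor(img,cv2.COLOR_BGR2HSV)
    m=((h[...,0]<14)&(h[...,1]>130)&(h[...,2]>40)).astype(np.uint8)
    k=np.zeros_like(m);k[y0:y1,x0:x1]=m[y0:y1,x0:x1]
    N,l,s,_=cv2.connectedComponentsWithStats(k);i=1+np.argmax(s[1:,4]);m=(l==i)
    m0=m;m=cv2.erode(m.astype(np.uint8),np.ones((3,3)))&(d>0)
    v,u=np.nonzero(m);return m0,np.c_[u,v],world(n,np.c_[u,v],d[v,u])
E
python3 - <<'E'
from h import *
for n,b in(("top",(362,205,405,250)),("side",(268,250,325,282)),("top",(332,165,372,202)),("top",(92,205,125,250))):
    img=cv2.imread(f"pics/{n}.png");d=np.load(f"pics/{n}_d.npy")
    m,uv,P=patch(n,img,d,b)
    print(n,b,m.sum(),cv2.minAreaRect(uv.astype(np.float32)))
    print(' med',np.median(P,0).round(4),'zr',np.percentile(P[:,2],[2,25,50,75,98]).round(3))
    Q=P[np.abs(P[:,2]-np.median(P[:,2]))<.03];c=Q.mean(0);w,_,V=np.linalg.svd(Q-c,full_matrices=False)
    print(' c',c.round(4),V.round(3).tolist(),(w/len(Q)**.5).round(4)*3.46)
    # corners on plane of the min-area rectangle
    if n=="top":
        c2=cv2.minAreaRect(np.argwhere(m)[:,::-1].astype(np.float32))
        N=V[2]; K=cv2.boxPoints(c2);A=world(n,K,np.ones(4));B=world(n,K,2*np.ones(4));D=B-A;tt=((c-A)@N)/(D@N);C=A+D*tt[:,None];print(C.round(4).tolist(),C.mean(0).round(4))
E
```

```text
top (362, 205, 405, 250) 356 ((379.5172119140625, 224.29307556152344), (27.29721450805664, 10.770329475402832), 68.19859313964844)
 med [ 0.5656 -0.2881  0.2575] zr [0.248 0.251 0.258 0.264 0.273]
 c [ 0.5637 -0.2877  0.2581] [[-0.908, -0.083, 0.41], [0.111, -0.993, 0.044], [0.403, 0.085, 0.911]] [[-0.051554  0.058128  0.085462]
 [-0.0519    0.071968  0.06747 ]
 [-0.0519    0.03633  -0.010034]
 [-0.051554  0.049132 -0.011072]
 [-0.049824  0.059858  0.016954]
 [-0.04844   0.071276  0.034946]
 [-0.04844  -0.045326  0.019722]
 [-0.04671   0.046018 -0.011418]
 [-0.045672  0.057782  0.001384]
 [-0.046018  0.071968 -0.016262]
 [-0.042904 -0.062972  0.04498 ]
 [-0.042558 -0.05017   0.04498 ]
 [-0.044288 -0.033908 -0.004844]
 [-0.045326 -0.01903  -0.039098]
 [-0.042212  0.04325  -0.0173  ]
 [-0.04325   0.058474 -0.049824]
 [-0.039444  0.06574   0.02422 ]
 [-0.039444 -0.06401   0.014186]
 [-0.038406 -0.052246  0.028372]
 [-0.041174 -0.034254 -0.047056]
 [-0.03806  -0.025604  0.014532]
 [-0.037714  0.054322 -0.037022]
 [-0.036676  0.066086 -0.023874]
 [-0.03633   0.078888 -0.026296]
 [-0.03736
[... 5411 characters left out ...]
251, -0.2522, 0.1382], [0.6247, -0.2294, 0.1374]] [ 0.6584 -0.2408  0.1388]
top (92, 205, 125, 250) 803 ((107.41207885742188, 227.9948272705078), (20.200376510620117, 35.05705261230469), 3.3664605617523193)
 med [0.5403 0.2544 0.2632] zr [0.247 0.255 0.263 0.271 0.277]
 c [0.5415 0.2545 0.263 ] [[-0.913, -0.086, 0.399], [0.089, -0.996, -0.01], [0.398, 0.026, 0.917]] [[-0.008996  0.002076  0.003806]
 [-0.009342  0.002768 -0.001038]
 [-0.009342  0.003806 -0.002768]
 ...
 [ 0.008304  0.00346  -0.011764]
 [ 0.007958  0.004152 -0.018338]
 [ 0.008304  0.00519  -0.011764]]
[[0.5059, 0.2734, 0.2779], [0.5832, 0.2834, 0.2441], [0.5816, 0.2365, 0.2461], [0.5044, 0.2286, 0.2799]] [0.5438 0.2555 0.262 ]
```

Run:
```python
from h import *
n="top";img=cv2.imread("pics/top.png");d=np.load("pics/top_d.npy")
v,u=np.mgrid[195:255,350:415];u=u.ravel();v=v.ravel();z=d[v,u];k=z>0
P=world(n,np.c_[u,v][k],z[k]);uv=np.c_[u,v][k]
s=(P[:,2]>.235)&(P[:,2]<.30);P=P[s];uv=uv[s]
rect=cv2.minAreaRect(P[:,:2].astype(np.float32)*1000);print(len(P),rect)
lo=P[P[:,2]<.24]
c=P.mean(0);V=np.linalg.svd(P-c)[2] if len(P)<3000 else 0
print(c.round(4),V.round(3).tolist(),np.percentile(P[:,2],[1,50,99]).round(3))
# arm ridge: points z .13-.235 narrow, above lid
v,u=np.mgrid[135:225,330:395];u=u.ravel();v=v.ravel();P2=world(n,np.c_[u,v],d[v,u])
a=P2[(P2[:,2]>.165)&(P2[:,2]<.232)&(d[v,u]>0)];l=cv2.fitLine(a[:,:3].astype(np.float32),cv2.DIST_HUBER,0,.01,.01).ravel();print(len(a),l.round(4),np.arctan2(l[1],l[0]))
print(cv2.boxPoints(cv2.minAreaRect(uv.astype(np.float32))))
cv2.imwrite("pics/crop.png",cv2.resize(img[120:260,300:430],None,fx=4,fy=4,interpolation=2))
```

```text
924 ((560.3123168945312, -297.92877197265625), (86.94068908691406, 46.50441360473633), 16.83479118347168)
[ 0.5558 -0.2974  0.2608] [[-0.881, -0.264, 0.393], [-0.311, 0.949, -0.06], [0.357, 0.175, 0.918]] [0.236 0.262 0.277]
1172 [ 0.9072  0.2332 -0.3502  0.6901 -0.2582  0.1918] 0.25162992
[[361.77325 209.98972]
 [383.39178 200.38147]
 [401.4536  241.02066]
 [379.83508 250.6289 ]]
```

View pics/crop.png

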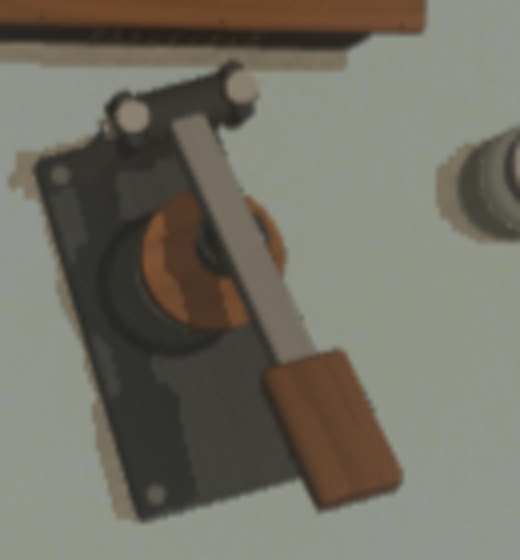

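The crop shows the paddle top between about (362,210) and (401,241) in full-image pixels, clear of other objects. Its centre is near (0.554, -0.298, 0.262), with the arm yawed about 0.29. I'll press with shut fingers, jaws along the arm, and move up and across first.

move_arm(
  steps=[
    {"dr": [0, 0, 0], "xyz": [0, 0, -13], "claw": -1},
    {"dr": [0, 0, 0], "xyz": [0, 0, -13], "claw": -1},
    {"dr": [0, 0, 0], "xyz": [0, 0, -13], "claw": -1},
    {"dr": [0, 0, 0], "xyz": [0, 0, -13], "claw": -1},
    {"dr": [0, 0, 0.87], "xyz": [-31, -34, -13], "claw": -1},
    {"dr": [0, 0, 0.87], "xyz": [-31, -34, -13], "claw": -1},
    {"dr": [0, 0, 0.87], "xyz": [-31, -34, -13], "claw": -1},
    {"dr": [0, 0, 0.87], "xyz": [-31, -34, -13], "claw": -1},
    {"dr": [0, 0, 0.87], "xyz": [-31, -34, -13], "claw": -1},
    {"dr": [0, 0, 0.87], "xyz": [-31, -34, -13], "claw": -1},
  ],
  grip_force=20,
)

```text
t: 0.93
tool_pos: [0.3292, 0.3356, 0.5341]
tcp_rot: [-3.141, 0.0, 1.978]
ft_force: [1.6, 0.7, 1.0]
finger_gap: 0.327
```

move_arm(
  steps=[
    {"dr": [0, 0, 0.12], "xyz": [-67, -5, 0], "claw": -1},
    {"dr": [0, 0, 0.12], "xyz": [-67, -5, 0], "claw": -1},
    {"dr": [0, 0, 0.12], "xyz": [-67, -5, 0], "claw": -1},
    {"dr": [0, 0, 0.12], "xyz": [-67, -5, 0], "claw": -1},
    {"dr": [0, 0, 0.12], "xyz": [-67, -5, 0], "claw": -1},
    {"dr": [0, 0, 0.12], "xyz": [-67, -5, 0], "claw": -1},
    {"dr": [0, 0, 0.12], "xyz": [-67, -5, 0], "claw": -1},
    {"dr": [0, 0, 0.12], "xyz": [-67, -5, 0], "claw": -1},
    {"dr": [0, 0, 0.12], "xyz": [-67, -5, 0], "claw": -1},
    {"dr": [0, 0, 0.12], "xyz": [-67, -5, 0], "claw": -1},
  ],
)

```text
t: 1.77
tool_pos: [0.4676, -0.0578, 0.5345]
tcp_rot: [3.141, -0.0, 1.863]
ft_force: [0.7, 0.8, 0.5]
finger_gap: 0.009
```

move_arm(
  steps=[
    {"dr": [0, 0, 0], "xyz": [-25.5, 1.4, 0], "claw": -1},
    {"dr": [0, 0, 0], "xyz": [-25.5, 1.4, 0], "claw": -1},
    {"dr": [0, 0, 0], "xyz": [-25.5, 1.4, 0], "claw": -1},
    {"dr": [0, 0, 0], "xyz": [-25.5, 1.4, 0], "claw": -1},
    {"dr": [0, 0, 0], "xyz": [-25.5, 1.4, 0], "claw": -1},
    {"dr": [0, 0, 0], "xyz": [-25.5, 1.4, 0], "claw": -1},
    {"dr": [0, 0, 0], "xyz": [-25.5, 1.4, 0], "claw": -1},
    {"dr": [0, 0, 0], "xyz": [-25.5, 1.4, 5], "claw": -1},
    {"dr": [0, 0, 0], "xyz": [-25.5, 1.4, 5], "claw": -1},
    {"dr": [0, 0, 0], "xyz": [-25.5, 1.4, 5], "claw": -1},
  ],
)

```text
t: 2.6
tool_pos: [0.5539, -0.2952, 0.4797]
tcp_rot: [-3.136, -0.007, 1.864]
ft_force: [-0.0, 0.4, -0.3]
finger_gap: 0.007
```

Run:
```python
from h import *
print(r.get_state()["tool_pos"])
a,d=eyes.camera("side");b,_=eyes.camera("top")
cv2.imwrite("pics/p2.png",np.hstack([cv2.resize(a[170:350,230:410],(400,400)),cv2.resize(b[110:270,290:450],(400,400))]))
```

```text
[ 0.55393367 -0.29520502  0.47967491]
```

View pics/p2.png

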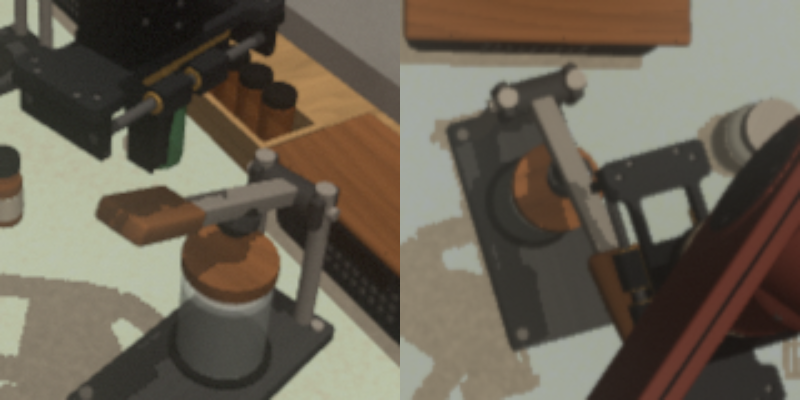

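The shut fingers hang right over the paddle. In the side crop the tips are at (155,150) and the paddle at (150,210). Starting the press.

move_arm(
  steps=[
    {"dr": [0, 0, 0], "xyz": [-0.1, 0, 1], "claw": -1},
    {"dr": [0, 0, 0], "xyz": [-0.2, 0, 2], "claw": -1},
    {"dr": [0, 0, 0], "xyz": [-0.2, 0, 2.6], "claw": -1},
    {"dr": [0, 0, 0], "xyz": [-0.2, 0, 3.2], "claw": -1},
    {"dr": [0, 0, 0], "xyz": [-0.2, -0.2, 4], "claw": -1},
    {"dr": [0, 0, 0], "xyz": [-0.2, -0.5, 4.8], "claw": -1},
    {"dr": [0, 0, 0], "xyz": [-0.2, -0.8, 5.6], "claw": -1},
    {"dr": [0, 0, 0], "xyz": [-0.2, -1.1, 6.4], "claw": -1},
    {"dr": [0, 0, 0], "xyz": [-0.2, -1.3, 7.2], "claw": -1},
    {"dr": [0, 0, 0], "xyz": [-0.2, -1.5, 8], "claw": -1},
  ],
)

```text
t: 3.53
tool_pos: [0.5404, -0.3023, 0.4044]
tcp_rot: [-3.141, 0.001, 1.863]
ft_force: [-2.5, -0.3, 4.4]
finger_gap: 0.008
```

move_arm(
  steps=[
    {"dr": [0, 0, 0], "xyz": [0, -0.1, 0.5], "claw": -1},
    {"dr": [0, 0, 0], "xyz": [0, -0.2, 1], "claw": -1},
    {"dr": [0, 0, 0], "xyz": [0, -0.3, 1.5], "claw": -1},
    {"dr": [0, 0, 0], "xyz": [0, -0.4, 2], "claw": -1},
    {"dr": [0, 0, 0], "xyz": [0, -0.4, 2.5], "claw": -1},
    {"dr": [0, 0, 0], "xyz": [0, -0.5, 3], "claw": -1},
    {"dr": [0, 0, 0], "xyz": [0, -0.5, 3.5], "claw": -1},
    {"dr": [0, 0, 0], "xyz": [0, -0.5, 3.8], "claw": -1},
    {"dr": [0, 0, 0], "xyz": [0, -0.5, 3.8], "claw": -1},
  ],
)

```text
t: 4.28
tool_pos: [0.5353, -0.3041, 0.3668]
tcp_rot: [-3.139, 0.0, 1.863]
ft_force: [-7.2, -0.9, 9.1]
finger_gap: 0.005
```

Run:
```python
from h import *
s=r.get_state();print(s["tool_pos"],s["ft_force"])
a,d=eyes.camera("side");cv2.imwrite("pics/p3.png",cv2.resize(a[200:340,240:400],None,fx=4,fy=4,interpolation=2))
```

```text
[ 0.53528041 -0.30408077  0.36683693] [-7.19586491 -0.9469004   9.07446863]
```

View pics/p3.png

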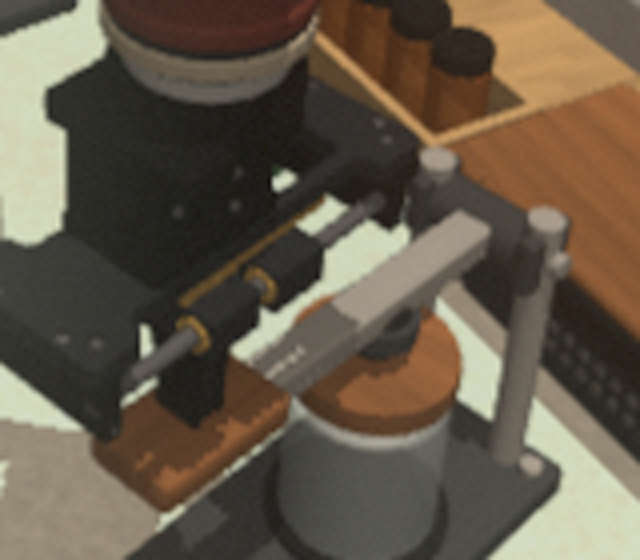

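The fingers are seated on the paddle around crop (200,410), the pad is on the lid, and the lid is nearly in. I'll press a further 1 cm gently.

move_arm(
  steps=[
    {"dr": [0, 0, 0], "xyz": [0, -0.1, 0.3], "claw": -1},
    {"dr": [0, 0, 0], "xyz": [0, -0.1, 0.6], "claw": -1},
    {"dr": [0, 0, 0], "xyz": [0, -0.2, 0.8], "claw": -1},
    {"dr": [0, 0, 0], "xyz": [0, -0.2, 1.0], "claw": -1},
    {"dr": [0, 0, 0], "xyz": [0, -0.2, 1.0], "claw": -1},
  ],
)

```text
t: 4.75
tool_pos: [0.5341, -0.3043, 0.3577]
tcp_rot: [3.141, 0.001, 1.864]
ft_force: [-3.9, 0.7, 9.3]
finger_gap: 0.004
```

move_arm(
  steps=[
    {"dr": [0, 0, 0], "xyz": [0, 0, 0.2], "claw": -1},
    {"dr": [0, 0, 0], "xyz": [0, 0, 0.3], "claw": -1},
    {"dr": [0, 0, 0], "xyz": [0, 0, 0.3], "claw": -1},
  ],
)

```text
t: 5.0
tool_pos: [0.534, -0.3044, 0.3554]
tcp_rot: [3.142, 0.001, 1.864]
ft_force: [-5.7, 0.7, 13.5]
finger_gap: 0.004
```

move_arm(
  steps=[
    {"dr": [0, 0, 0], "xyz": [0, 0, 0.2], "claw": -1},
    {"dr": [0, 0, 0], "xyz": [0, 0, 0.2], "claw": -1},
    {"dr": [0, 0, 0], "xyz": [0, 0, 0.2], "claw": -1},
  ],
)

```text
t: 5.25
tool_pos: [0.534, -0.3043, 0.3547]
tcp_rot: [3.141, 0.002, 1.864]
ft_force: [-8.9, 2.6, 18.0]
finger_gap: 0.004
```

move_arm(
  steps=[
    {"dr": [0, 0, 0], "xyz": [0, 0, 0.2], "claw": -1},
    {"dr": [0, 0, 0], "xyz": [0, 0, 0.3], "claw": -1},
    {"dr": [0, 0, 0], "xyz": [0, 0, 0.3], "claw": -1},
  ],
)

```text
t: 5.5
tool_pos: [0.5339, -0.3044, 0.3537]
tcp_rot: [3.141, 0.002, 1.864]
ft_force: [-13.6, 5.0, 29.3]
finger_gap: 0.009
```

Run:
```python
from h import *
s=r.get_state();print(s["tool_pos"],s["ft_force"])
a,d=eyes.camera("side");cv2.imwrite("pics/p4.png",cv2.resize(a[200:340,240:400],None,fx=4,fy=4,interpolation=2))
```

```text
[ 0.53393814 -0.30436126  0.35374414] [-13.58354098   4.97045236  29.28720213]
```

View pics/p4.png

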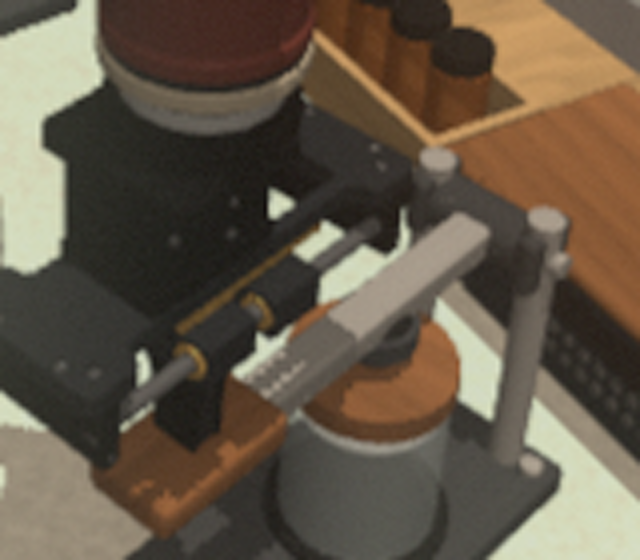

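There is a firm stop: force rises to 29 N with almost no travel, and the arm is level in the picture, so the lid is home. Letting the handle up slowly along the same path.

move_arm(
  steps=[
    {"dr": [0, 0, 0], "xyz": [0, 0, -0.3], "claw": -1},
    {"dr": [0, 0, 0], "xyz": [0, 0.1, -0.6], "claw": -1},
    {"dr": [0, 0, 0], "xyz": [0, 0.1, -1.0], "claw": -1},
    {"dr": [0, 0, 0], "xyz": [0, 0.2, -1.4], "claw": -1},
    {"dr": [0, 0, 0], "xyz": [0, 0.3, -1.8], "claw": -1},
    {"dr": [0, 0, 0], "xyz": [0, 0.3, -2.2], "claw": -1},
    {"dr": [0, 0, 0], "xyz": [0, 0.4, -2.6], "claw": -1},
    {"dr": [0, 0, 0], "xyz": [0, 0.5, -3.0], "claw": -1},
    {"dr": [0, 0, 0], "xyz": [0, 0.6, -3.4], "claw": -1},
    {"dr": [0, 0, 0], "xyz": [0, 0.7, -3.8], "claw": -1},
  ],
)

```text
t: 6.38
tool_pos: [0.5406, -0.3024, 0.3872]
tcp_rot: [-3.141, 0.001, 1.863]
ft_force: [-2.7, -2.3, 5.8]
finger_gap: 0.006
```

Still in contact at about 6 N; continuing.

move_arm(
  steps=[
    {"dr": [0, 0, 0], "xyz": [0, 0.1, -0.4], "claw": -1},
    {"dr": [0, 0, 0], "xyz": [0, 0.2, -0.8], "claw": -1},
    {"dr": [0, 0, 0], "xyz": [0, 0.3, -1.2], "claw": -1},
    {"dr": [0, 0, 0], "xyz": [0, 0.4, -1.6], "claw": -1},
    {"dr": [0, 0, 0], "xyz": [0, 0.6, -2.0], "claw": -1},
    {"dr": [0, 0, 0], "xyz": [0, 0.8, -2.4], "claw": -1},
    {"dr": [0, 0, 0], "xyz": [0, 1.0, -2.8], "claw": -1},
    {"dr": [0, 0, 0], "xyz": [0, 1.2, -3.2], "claw": -1},
    {"dr": [0, 0, 0], "xyz": [0, 1.4, -3.6], "claw": -1},
    {"dr": [0, 0, 0], "xyz": [0, 1.5, -4.0], "claw": -1},
  ],
)

```text
t: 7.22
tool_pos: [0.5557, -0.2976, 0.427]
tcp_rot: [3.14, 0.0, 1.864]
ft_force: [1.7, -0.2, 2.1]
finger_gap: 0.003
```

move_arm(
  steps=[
    {"dr": [0, 0, 0], "xyz": [0, 0.1, -0.3], "claw": -1},
    {"dr": [0, 0, 0], "xyz": [0, 0.1, -0.6], "claw": -1},
    {"dr": [0, 0, 0], "xyz": [0, 0.2, -0.9], "claw": -1},
    {"dr": [0, 0, 0], "xyz": [0, 0.2, -1.2], "claw": -1},
    {"dr": [0, 0, 0], "xyz": [0, 0.2, -1.5], "claw": -1},
    {"dr": [0, 0, 0], "xyz": [0, 0.2, -1.8], "claw": -1},
    {"dr": [0, 0, 0], "xyz": [0, 0.2, -2.1], "claw": -1},
    {"dr": [0, 0, 0], "xyz": [0, 0.2, -2.4], "claw": -1},
    {"dr": [0, 0, 0], "xyz": [0, 0.2, -2.8], "claw": -1},
    {"dr": [0, 0, 0], "xyz": [0, 0.2, -3.2], "claw": -1},
  ],
)

```text
t: 8.05
tool_pos: [0.5568, -0.2972, 0.4585]
tcp_rot: [-3.14, -0.001, 1.863]
ft_force: [0.7, -0.2, -0.5]
finger_gap: 0.003
```

move_arm(
  steps=[
    {"dr": [0, 0, 0], "xyz": [0, 0, -1], "claw": -1},
    {"dr": [0, 0, 0], "xyz": [0, 0, -3], "claw": -1},
    {"dr": [0, 0, 0], "xyz": [0, 0, -6], "claw": -1},
    {"dr": [0, 0, 0], "xyz": [0, 0, -8], "claw": -1},
    {"dr": [0, 0, 0], "xyz": [0, 0, -8], "claw": -1},
    {"dr": [0, 0, 0], "xyz": [0, 0, -8], "claw": -1},
  ],
)

```text
t: 8.55
tool_pos: [0.5571, -0.2972, 0.5413]
tcp_rot: [3.139, 0.003, 1.864]
ft_force: [-0.2, 0.5, -1.1]
finger_gap: 0.002
```

Run:
```python
from h import *
s=r.get_state();print(s["t"],s["tool_pos"],s["ft_force"])
a,d=eyes.camera("side");cv2.imwrite("pics/p5.png",cv2.resize(a[200:340,240:400],None,fx=4,fy=4,interpolation=2))
# height above lid top & paddle, before vs now
d0=np.load("pics/side_d.npy")
for dd in (d0,d):
    v,u=np.mgrid[250:350,265:360];u=u.ravel();v=v.ravel();P=world("side",np.c_[u,v],dd[v,u])
    L=P[(np.hypot(P[:,0]-.655,P[:,1]+.26)<.06)&(P[:,2]>.09)&(P[:,2]<.15)]
    h=np.histogram(L[:,2],bins=np.arange(.09,.15,.002));print('lid mode',h[1][h[0].argmax()],np.percentile(L[:,2],[50,80,95]).round(4))
    Q=P[(np.hypot(P[:,0]-.554,P[:,1]+.298)<.03)&(P[:,2]>.15)];print('paddle',np.percentile(Q[:,2],[50,95]).round(4))
```

```text
8.55 [ 0.55710187 -0.29718342  0.54127933] [-0.16358224  0.53786435 -1.0648662 ]
lid mode 0.13600000000000004 [0.1359 0.1374 0.1385]
paddle [0.2601 0.2727]
lid mode 0.12400000000000003 [0.1247 0.126  0.127 ]
paddle [0.2597 0.2731]
```

View pics/p5.png

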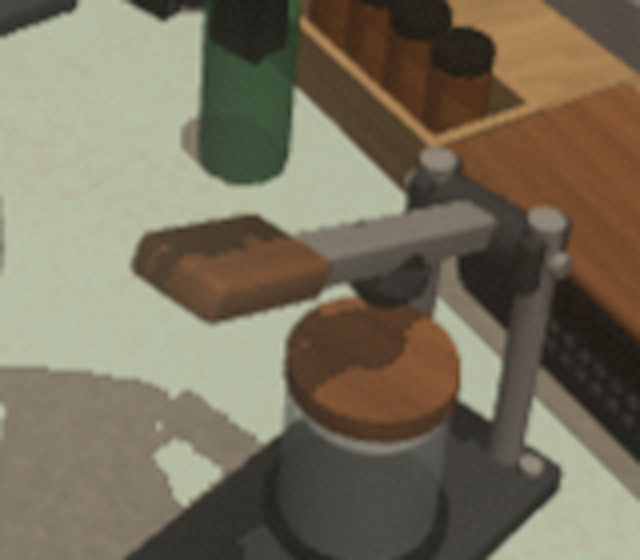

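The handle is fully up, with the paddle around crop (235,265) and its height the same as at the start. The lid sits about 11.5 mm lower, and the robot is clear of everything.

```bash
python3 -c "
from workcell import close_job
print(close_job())"
```

```text
the job is handed in; nothing more can be done
None
```

I pressed the jar press's handle down with shut fingers, let it rise slowly under them, and handed the job in at 8.6 s of the 40 s allowed.

- **Pressing:** I pushed until a firm stop. The force rose from about 9 N to 29 N over the last 4 mm.
- **Lid:** The side camera's depth shows the lid top going from about 136 to 124.5 mm, so it moved down about 11.5 mm. That matches fully home.
- **Handle:** I let it up at about 0.05 m/s. The fingers were still in contact in the readings on the way up (5.8 N, then 2.1 N). The paddle is back at its starting height, 260 mm before and after.
- **Empty press:** I did not go near its handle, and I did not re-measure it at the end.
- **Robot:** The gripper stands about 9 cm above the paddle and touches nothing.

No check failed or disagreed. The lever's upward speed was not measured directly; I judged it from the slow hand motion and the contact force.

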